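# Fish the finishing stone out from under the stand

## Robot

A 6-joint arm with a two-finger parallel gripper is mounted at the origin on a cart in front of the work surface, level with it; the furniture and walls round the work are solid. World frame = base frame: x ahead of the robot, y to its left, z up, the work surface at z = 0. Lengths are in m, angles in rad, forces in N, time in s.
With the tool pointing down it reaches from about 0.325 to 0.775 m from the base axis. Payload 5.5 kg.
Tool frame: the origin (TCP) lies on the centre line of the jaws, within the pads' length; the fingertips stand 14 mm ahead of it and the grasp point (between the pads) lies 5 mm behind it; z points along the fingers, x is the direction in which the jaws open and shut, and the axes are right-handed (so a half turn about z gives the same grasp; the last joint's range is limited). The gripper opens to 88 mm and grips with 3 to 60 N. Pads are 20 mm wide; open, the fingers measure 115 mm over their backs; the gripper's body (75 mm by 178 mm) begins 61 mm behind the grasp point.
Start: joints at [-0.057, 0.091, 1.231, -0, 1.82, -0.057], TCP at [0.6, -0, 0.237] pointing down, gripper open.
Joint ranges: [-2.87, 2.87], [-0.86, 2.18], [0.17, 2.46], [-1.51, 4.65], [0.06, 2.69], [-2.65, 2.65]. Speed limits (rad/s): [2.57, 2.57, 3.01, 3.14, 3.14, 3.14].

## Interface

Orientations are given as a unit quaternion [w, x, y, z].
In Python, from cell import r gives the robot as it stands.
- The arm moves only by the tool jog_arm, never from a script. Its argument "targets" is a list of rows, each an object with "claw": the opening, from 0 (shut) to 1 (fully open); "delta_pos": the shift along the tool's x, y, z in mm, a list of three; "turn": the turn, a rotation vector about the tool's x, y, z in degrees, a list of three. A call has 1 to 8 rows; each row is the pose to reach, as a shift and turn from the pose commanded when the call began, along the tool's axes at that moment; what a row does not reach only later rows make up. A row lasts 1/8 s, in which the tool goes at most 62.5 mm and 10.7 degrees, less where a joint would pass 70% of its speed; a pose out of reach is approached as far as the arm can. A call with a gripper value outside its range is refused whole. The fingers move at their own pace and stop on an object; the grip force is fixed at half the most. Time passes only in rows, so rows that repeat a pose let the fingers close. It gives the time, the measured TCP pose, the force and the opening at its end, in the units of the state.
- r.read_state(): the state, without advancing time (a new reading comes with each control period).
- r.camera(name): name is "scene" or "side" or "wrist"; returns (picture, depth): 400x640x3 uint8, red, green, blue; 400x640 float32, m along the optical axis (not along the pixel's ray), 0 where there is no reading.
- r.camera_model(name): a dict with "intrinsics" (3x3 intrinsics, pixels), "rvec" (rotation vector, rad) and "tvec" (3), from world to camera coordinates, as OpenCV has them; the wrist camera has in their place "mount" (4x4, takes a point from camera to tool coordinates, whose origin is the TCP and whose axes are the tool frame's). Camera axes: x right, y down, z forward; pixel columns grow to the right and rows downward; lengths in m; the calibration is good to about 2 mm. A picture is of the moment at which its call begins: read the wrist's pose just before it. camera_model takes no time and is no camera call.
- r.hand_in(): hands the job in, once; it reports no verdict.
The state is a dict: "t": time; "joint_positions": joint angles; "qvel": joint speeds; "joint_torque": joint torques, N m; "eef_pos": TCP position; "tcp_rot": TCP orientation; "wrist_force": force on the tool from outside, world axes, zero at the start; "torque": the same for the moment, N m; "width": finger opening in m.
Only numpy, scipy, OpenCV 4.12 (cv2) and the standard library are available. Lean on these libraries where they do the work, as an engineer would, in place of code of your own. Each camera call takes 0.05 s, during which the arm holds its last target.

## Task

A flat finishing stone has slid into the narrow gap under the comparator stand, hard up against the back. Reach in with the bent rod, press its rubber tip gently on top of the stone and drag the stone right out of the gap onto the bench in front, without forcing it (the stone is brittle) or touching it with the gripper. Then lift the rod off and stand it upright on the bench again, clear of the stone and the gap; leave the bush, the screw and the magnet block where they are.

Things in the scene. Friction and masses are not known exactly. Their poses are not given: they have to be found in the camera images.
- stand: grey comparator stand, fixed to the bench: steel table 82 mm high, round column behind it up to 252 mm; 130 mm wide, 150 mm deep. Origin on the bench, mid-width, at the mouth of the gap under the table; x axis points into the gap, z up. The gap is 36 mm wide (y -18 to +18), its cheeks start at x = 0, a wall closes it at x = 100 mm. The rod may press on the stand with at most 15 N.
- stone: finishing stone, dark slab 75 mm long (its y axis), 25 wide (x), 10 thick, 35 to 60 g; origin: centre of its underside. Lies flat on the gap's floor plate, lengthwise, under 6 mm from the back wall and 10 mm from the sides: the tip fits neither behind nor beside it. Brittle: cracks if the rod presses over 15 N; 5 to 9 N drags it. Over the bevel it sinks 4 mm and tilts. 1 mm of height is some 20 N.
- bent_rod: bent rod, 180 g, standing by itself on foot and tip. Upright wooden handle 24 x 24 mm, 6 to 85 mm above the origin, on a 36 x 36 x 6 mm foot; an 8 mm rod runs from its +x face, level at 28 mm, then bends down to a tip. Origin: centre of the foot's underside; x towards the tip, z up. Grip above 35 mm; across x (front and back faces) holds best. Pressing may tilt it a little in the fingers.
- rod_tip (a point): centre of the flat underside of the rubber tip (12 mm diameter, 12 mm high): 90 mm along +x from the rod's origin, level with the underside of the foot. Rubber on stone grips with about 1.3 times the pressing force; stone on steel or bench drags with about 0.6 times (both vary by 20 %).
- gap_middle (a point): point on the bench in the middle of the gap, 50 mm in from the mouth (stand x = 50 mm). The roof over the gap starts at stand x = 48 mm, its underside 64 mm above the bench. The floor of the gap is a 4 mm steel plate whose front bevels down to the bench between x = 12 and x = -4 mm.
- bush: bystander: flanged steel guide bush, 40 mm diameter, 35 mm high, standing in front of the stand's left cheek; origin at the centre of its underside
- screw: bystander: black cap screw, 15 mm head, 40 mm high, standing on its head in front of the stand's right cheek; origin at the centre of its underside
- magnet: bystander: magnetic base block 58 x 51 x 80 mm with a bow knob on top, standing to the left of the stand; origin at the centre of its underside

How it is judged:
By the outcome, as a careful person would: the job done as asked, in the order asked, and still so for the second after the job is handed in, with the robot touching nothing.
It also fails if it takes over 72 s, if anything falls off the work surface, if the arm or the gripper's body presses on something with over 40 N, if the wrist force passes 120 N, or if a joint passes its speed limit or range.

## Working session

There is one attempt and no reset: what is moved stays moved. The work goes in short steps, Python scripts to look and compute and a tool call to move; the robot and the scene stay as the last step left them, time stands still between calls to the robot, and variables do not carry over. Pictures are saved under pics/ and viewed, and the job is handed in when it is done.

Besides the shell and the picture viewer there is one more tool, called as a command line: name --argument value ..., lists and objects as JSON in quotes. jog_arm: Moves the arm, as the interface text tells. Its arguments: {"type":"object","properties":{"targets":{"type":"array","items":{"type":"object","properties":{"claw":{"type":"number"},"delta_pos":{"type":"array","items":{"type":"number"}},"turn":{"type":"array","items":{"type":"number"}}}}}},"required":["targets"]}

```bash
mkdir -p pics; ls
cat > h.py <<'E'
import numpy as np, cv2
from cell import r
def model(n):
    m=r.camera_model(n); return m
def snap(n,f):
    p,d=r.camera(n); cv2.imwrite('pics/'+f+'.png',cv2.cvtColor(p,cv2.COLOR_RGB2BGR)); np.save('pics/'+f+'.npy',d); return p,d
def ext(n,s=None):
    m=r.camera_model(n); K=np.array(m['intrinsics'])
    if 'rvec' in m:
        R=cv2.Rodrigues(np.array(m['rvec'],float))[0]; t=np.array(m['tvec'],float).ravel()
        return K,R.T,-R.T@t
    M=np.array(m['mount']); q=s['tcp_rot']; from scipy.spatial.transform import Rotation as Ro
    Rt=Ro.from_quat([q[1],q[2],q[3],q[0]]).as_matrix()
    return K,Rt@M[:3,:3],Rt@M[:3,3]+np.array(s['eef_pos'])
def plane(E,u,v,z):
    K,R,c=E; d=R@np.linalg.solve(K,[u,v,1.]); return c+d*(z-c[2])/d[2]
def cloud(E,D):
    K,R,c=E; v,u=np.mgrid[:D.shape[0],:D.shape[1]]
    p=np.stack([(u-K[0,2])/K[0,0]*D,(v-K[1,2])/K[1,1]*D,D],-1); return p@R.T+c
def proj(E,P):
    K,R,c=E; q=R.T@(np.array(P)-c); q=K@q; return q[:2]/q[2]
E
python3 - <<'E'
from h import *
s=r.read_state(); print(s)
for n in ['scene','side','wrist']:
    snap(n,n+'0'); E=ext(n,s); print(n,E[2],E[1][:,2],E[0][0,0])
E
```

```text
pics
{'t': 0.0, 'joint_positions': array([-5.66659486e-02,  9.18291782e-02,  1.23191954e+00, -1.77106766e-05,
        1.81979447e+00, -5.66721794e-02]), 'qvel': array([-0.000912  ,  0.00025972, -0.00098897, -0.00060384,  0.0003536 ,
        0.0001953 ]), 'joint_torque': array([-3.13584051e-04, -4.46447504e+01, -4.06449509e+01,  6.96761138e-02,
        2.93726998e-02, -1.50731516e-04]), 'eef_pos': array([5.99716943e-01, 2.89450408e-05, 2.35505626e-01]), 'tcp_rot': array([-4.66672911e-05,  9.99999524e-01,  9.41498016e-07, -9.74187315e-04]), 'wrist_force': array([-0.59851996, -0.0679742 , -0.07368251]), 'torque': array([0.01816207, 0.02632879, 0.02525158]), 'width': 0.08790053903029246}
scene [-0.16047737 -0.53437094  0.45186979] [ 0.7745618   0.48183161 -0.40974665] 397.9450329074209
side [0.53795755 0.68586782 0.58430473] [ 0.04792403 -0.80988471 -0.58462813] 454.32149366908226
wrist [0.60188334 0.07828777 0.38400467] [-0.00243043 -0.28508275 -0.95849983] 283.10935739955346
```

View pics/scene0.png

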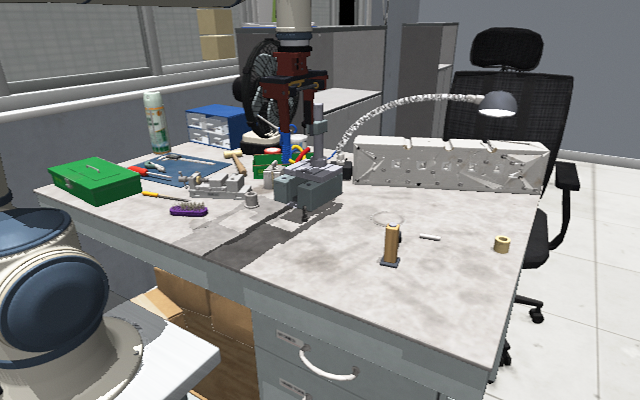

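View pics/side0.png

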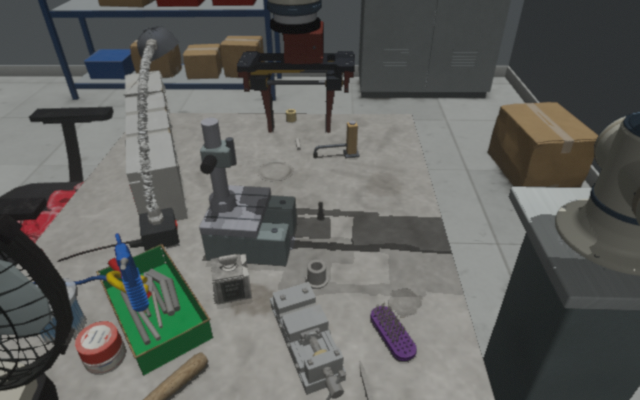

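View pics/wrist0.png

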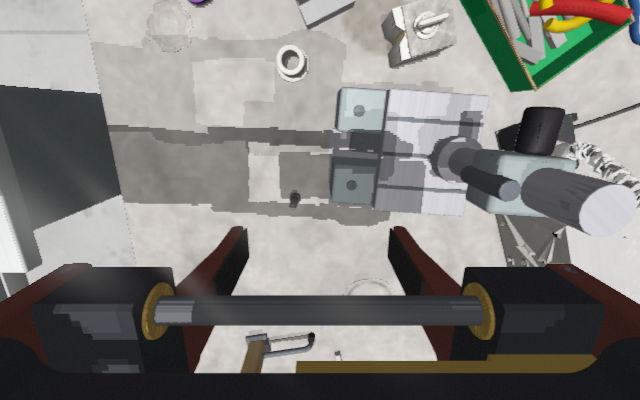

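The scene view shows the handle near (391,245). The side view has the stand at (250,220), the screw at (320,210), the bush at (317,272) and the rod at (350,140). The wrist view has the cheeks at (357,110) and (357,178), with the gap between them opening towards the robot.

Run:
```python
from h import *
s=r.read_state()
C={}
for n in ['scene','side','wrist']:
    D=np.load(f'pics/{n}0.npy'); C[n]=cloud(ext(n,s),D)
# wrist: stand top
P=C['wrist']
for (u,v) in [(345,90),(385,90),(345,200),(380,205),(357,110),(357,178),(357,145),(340,145),(375,143),(430,110),(430,190),(292,63),(294,198),(420,25),(255,345),(310,338),(200,160)]:
    print('w',u,v,P[v,u].round(4))
P=C['side']
for (u,v) in [(352,125),(350,150),(318,150),(330,148),(320,204),(320,218),(317,265),(232,262),(215,135),(270,170)]:
    print('s',u,v,P[v,u].round(4))
P=C['scene']
for (u,v) in [(391,229),(391,245),(390,262),(398,236)]: print('c',u,v,P[v,u].round(4))
def up(n,x0,x1,y0,y1,f,k):
    p=cv2.imread(f'pics/{n}0.png')[y0:y1,x0:x1]; cv2.imwrite(f'pics/{f}.png',cv2.resize(p,None,fx=k,fy=k,interpolation=cv2.INTER_CUBIC))
up('side',180,400,100,300,'zs',3.5);up('wrist',220,500,70,230,'zw',2.8);up('scene',230,450,160,280,'zc',3.6)
```

```text
w 345 90 [0.6298 0.1007 0.0646]
w 385 90 [0.6726 0.1009 0.0626]
w 345 200 [ 0.6331 -0.0209  0.0659]
w 380 205 [ 0.6709 -0.0216  0.0825]
w 357 110 [0.6433 0.0805 0.0651]
w 357 178 [0.6463 0.0054 0.065 ]
w 357 145 [0.6517 0.0374 0.0133]
w 340 145 [0.6303 0.0365 0.0055]
w 375 143 [0.6747 0.0401 0.0143]
w 430 110 [0.7154 0.0804 0.0825]
w 430 190 [ 0.7247 -0.0039  0.0831]
w 292 63 [0.5688 0.1366 0.0009]
w 294 198 [ 0.569  -0.0324  0.0204]
w 420 25 [0.6983 0.1578 0.0793]
w 255 345 [ 0.5005 -0.2792  0.0179]
w 310 338 [ 0.5885 -0.2699  0.0129]
w 200 160 [0.4408 0.0157 0.0018]
s 352 125 [ 0.4983 -0.2773  0.0868]
s 350 150 [ 0.5008 -0.2789  0.0179]
s 318 150 [ 5.804e-01 -3.083e-01 -3.000e-04]
s 330 148 [ 5.502e-01 -3.185e-01 -1.000e-04]
s 320 204 [ 0.5658 -0.0331  0.0375]
s 320 218 [ 0.5658 -0.0283  0.0057]
s 317 265 [0.5657 0.1248 0.0256]
s 232 262 [0.701  0.1637 0.0669]
s 215 135 [0.7321 0.0427 0.2322]
s 270 170 [ 6.904e-01 -2.115e-01  6.000e-04]
c 391 229 [ 0.486  -0.2928  0.0843]
c 391 245 [ 0.4859 -0.2953  0.0494]
c 390 262 [ 0.4866 -0.2955  0.0098]
c 398 236 [-0.1605 -0.5344  0.4519]
```

View pics/zs.png

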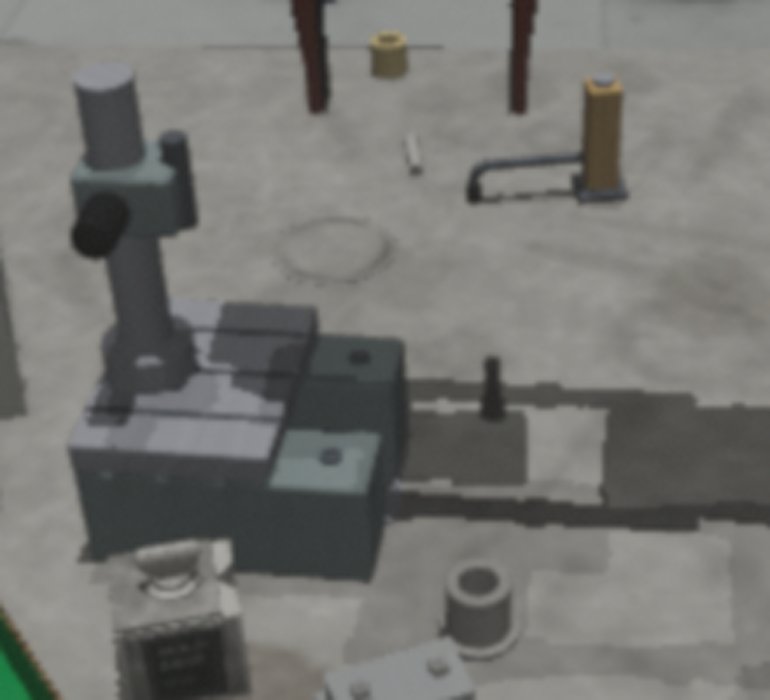

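View pics/zw.png

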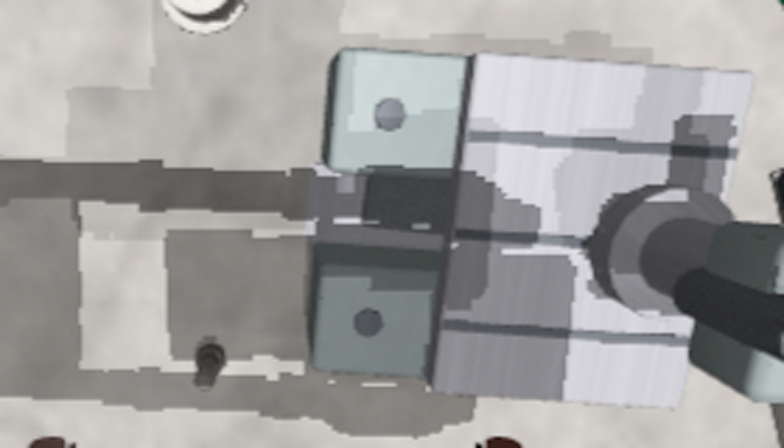

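View pics/zc.png

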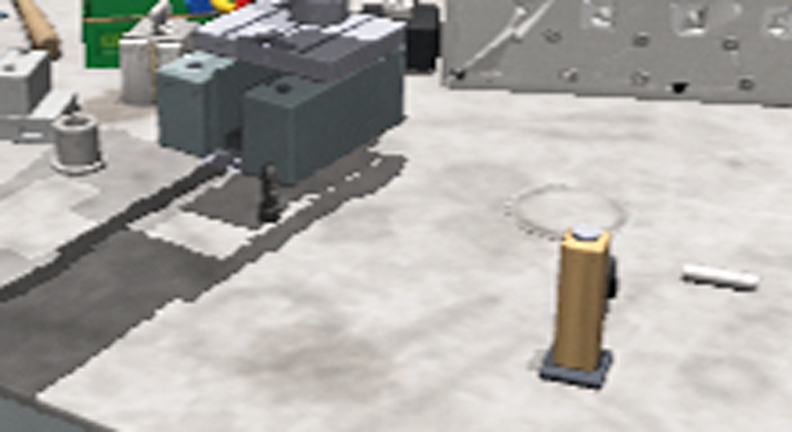

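Run:
```python
from h import *
s=r.read_state()
D=np.load('pics/wrist0.npy'); P=cloud(ext('wrist',s),D)
img=cv2.imread('pics/wrist0.png')
def rect(M,name):
    q=(P[M][:,:2]*1000).astype(np.float32); (c,wh,a)=cv2.minAreaRect(q); print(name,M.sum(),np.round(c,1),np.round(wh,1),round(a,2),'z',np.median(P[M][:,2]).round(4))
    return q
roi=np.zeros(D.shape,bool); roi[80:225,325:500]=1
def clean(M):
    M=cv2.morphologyEx(M.astype(np.uint8),cv2.MORPH_OPEN,np.ones((3,3),np.uint8))
    n,l,st,_=cv2.connectedComponentsWithStats(M); return [(l==i) for i in range(1,n) if st[i,4]>150]
for m in clean(roi&(P[...,2]>.06)&(P[...,2]<.07)): rect(m,'cheek')
for m in clean(roi&(P[...,2]>.077)&(P[...,2]<.088)): rect(m,'table')
# walls of gap: rows profile at column through gap
for u in (338,342,346,350,355,360,365,370,375):
    print(u,[(v,*(P[v,u]*1000).round(0).astype(int)) for v in range(126,162,3)])
```

```text
cheek 2045 [647.3  79.7] [47.  48.9] 86.03 z 0.0646
cheek 1654 [641.5  -2.7] [48.  48.7] 86.49 z 0.0646
table 9873 [718.7  33.1] [130.5 102.4] 86.07 z 0.0826
338 [(126, np.int64(623), np.int64(64), np.int64(64)), (129, np.int64(623), np.int64(60), np.int64(64)), (132, np.int64(627), np.int64(53), np.int64(4)), (135, np.int64(628), np.int64(49), np.int64(3)), (138, np.int64(628), np.int64(45), np.int64(2)), (141, np.int64(628), np.int64(42), np.int64(4)), (144, np.int64(628), np.int64(38), np.int64(4)), (147, np.int64(628), np.int64(34), np.int64(4)), (150, np.int64(628), np.int64(30), np.int64(4)), (153, np.int64(628), np.int64(26), np.int64(4)), (156, np.int64(628), np.int64(22), np.int64(4)), (159, np.int64(627), np.int64(21), np.int64(27))]
342 [(126, np.int64(628), np.int64(64), np.int64(65)), (129, np.int64(628), np.int64(61), np.int64(66)), (132, np.int64(633), np.int64(53), np.int64(5)), (135, np.int64(633), np.int64(50), np.int64(6)), (138, np.int64(633), np.int64(46), np.int64(4)), (141, np.int64(633), np.int64(42), np.int64(5)), (144, np.int64(633), np.int64(38), np.int64(4
[... 3761 characters left out ...]
(156, np.int64(671), np.int64(22), np.int64(4)), (159, np.int64(670), np.int64(18), np.int64(9))]
375 [(126, np.int64(664), np.int64(64), np.int64(64)), (129, np.int64(664), np.int64(60), np.int64(63)), (132, np.int64(664), np.int64(57), np.int64(66)), (135, np.int64(674), np.int64(50), np.int64(14)), (138, np.int64(674), np.int64(46), np.int64(14)), (141, np.int64(675), np.int64(43), np.int64(13)), (144, np.int64(675), np.int64(39), np.int64(14)), (147, np.int64(675), np.int64(35), np.int64(14)), (150, np.int64(675), np.int64(31), np.int64(15)), (153, np.int64(675), np.int64(27), np.int64(15)), (156, np.int64(678), np.int64(22), np.int64(5)), (159, np.int64(678), np.int64(18), np.int64(6))]
```

jog_arm --targets '[{"delta_pos": [-20,55,0],"claw": 1},{"delta_pos": [-40,110,0],"claw": 1},{"delta_pos": [-60,165,0],"claw": 1},{"delta_pos": [-70,215,0],"claw": 1},{"delta_pos": [-70,215,0],"claw": 1},{"delta_pos": [-70,215,0],"claw": 1}]'

```text
schema error: expected keys claw, delta_pos, turn
```

Run:
```python
from h import *
s=r.read_state(); print(s['t'],s['eef_pos'],s['wrist_force'])
p,D=snap('wrist','w1')
cv2.imwrite('pics/w1z.png',cv2.resize(cv2.imread('pics/w1.png')[60:360,120:520],None,fx=2,fy=2,interpolation=cv2.INTER_CUBIC))
P=cloud(ext('wrist',s),D); np.save('pics/P1.npy',P)
def rect(M,name):
    q=(P[M][:,:2]*1000).astype(np.float32); (c,wh,a)=cv2.minAreaRect(q); print(name,M.sum(),np.round(c,1),np.round(wh,1),round(a,2),'z',np.median(P[M][:,2]).round(4))
box=(P[...,0]>.45)&(P[...,0]<.62)&(P[...,1]>-.34)&(P[...,1]<-.22)
for z0,z1,n in [(.078,.092,'top'),(.003,.009,'foot'),(.02,.04,'rod'),(.009,.02,'tip')]:
    M=box&(P[...,2]>z0)&(P[...,2]<z1)
    k,l,st,ce=cv2.connectedComponentsWithStats(M.astype(np.uint8))
    for i in range(1,k):
        if st[i,4]>15: rect(l==i,n+str(ce[i].round()))
```

```text
0.15 [ 5.99807622e-01 -1.41840626e-05  2.35769158e-01] [ 0.2154173  -0.06893617  0.34160973]
foot[311. 335.] 20 [ 589.1 -271. ] [ 5.5 11.5] 89.91 z 0.0058
foot[259. 340.] 198 [ 500.7 -289.6] [35.5 35.8] 11.02 z 0.0062
rod[275. 352.] 483 [ 540.2 -284.2] [104.8  21.3] 4.45 z 0.0307
tip[310. 339.] 44 [ 589.7 -272.7] [ 8.1 11.3] 67.3 z 0.0127
tip[257. 344.] 92 [ 503.6 -281.7] [14.1 28.6] 64.91 z 0.015
```

View pics/w1z.png

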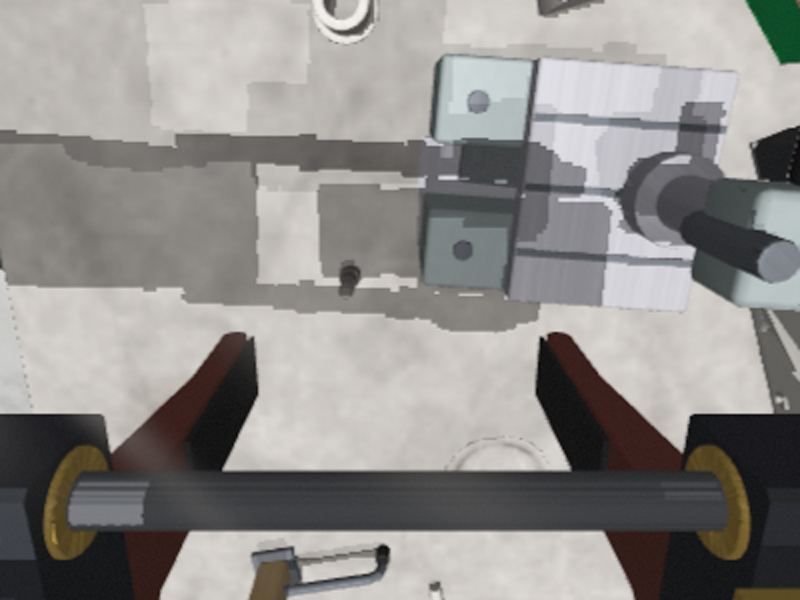

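The call was refused because each row needs all three keys, so the arm did not move and the view is unchanged. I'll resend with `turn` included.

jog_arm --targets '[{"delta_pos": [-20,55,0],"turn": [0,0,0],"claw": 1},{"delta_pos": [-40,110,0],"turn": [0,0,0],"claw": 1},{"delta_pos": [-60,165,0],"turn": [0,0,0],"claw": 1},{"delta_pos": [-70,215,0],"turn": [0,0,0],"claw": 1},{"delta_pos": [-70,215,0],"turn": [0,0,0],"claw": 1},{"delta_pos": [-70,215,0],"turn": [0,0,0],"claw": 1}]'

```text
t: 0.95
eef_pos: [0.5301, -0.2146, 0.2364]
tcp_rot: [-0.0, 1.0, -0.0, -0.0]
wrist_force: [-0.8, 0.4, 0.5]
width: 0.088
```

Run:
```python
from h import *
s=r.read_state(); print(s['t'],s['eef_pos'],s['wrist_force'])
p,D=snap('wrist','w2')
cv2.imwrite('pics/w2z.png',cv2.resize(cv2.imread('pics/w2.png')[60:360,120:520],None,fx=2,fy=2,interpolation=cv2.INTER_CUBIC))
P=cloud(ext('wrist',s),D); np.save('pics/P2.npy',P)
def rect(M,name):
    q=(P[M][:,:2]*1000).astype(np.float32); (c,wh,a)=cv2.minAreaRect(q); print(name,M.sum(),np.round(c,1),np.round(wh,1),round(a,2),'z',np.median(P[M][:,2]).round(4))
box=(P[...,0]>.45)&(P[...,0]<.62)&(P[...,1]>-.34)&(P[...,1]<-.22)
for z0,z1,n in [(.078,.092,'top'),(.003,.009,'foot'),(.02,.04,'rod'),(.009,.02,'tip')]:
    M=box&(P[...,2]>z0)&(P[...,2]<z1)
    k,l,st,ce=cv2.connectedComponentsWithStats(M.astype(np.uint8))
    for i in range(1,k):
        if st[i,4]>15: rect(l==i,n+str(ce[i].round()))
```

```text
0.95 [ 0.53007721 -0.21460011  0.23640799] [-0.84443975  0.39377624  0.51281411]
top[292. 248.] 408 [ 500.7 -290.1] [24.1 24.1] 10.73 z 0.0854
foot[296. 217.] 199 [ 499.3 -283.6] [36.2 22.7] 8.92 z 0.0062
rod[324. 224.] 462 [ 540.6 -284.6] [104.5  20.3] 4.59 z 0.0316
tip[358. 213.] 33 [ 588.1 -271.9] [10.4  5.7] 12.9 z 0.0125
tip[297. 219.] 51 [ 501.5 -280.3] [10.1 25. ] 74.64 z 0.0151
```

View pics/w2z.png

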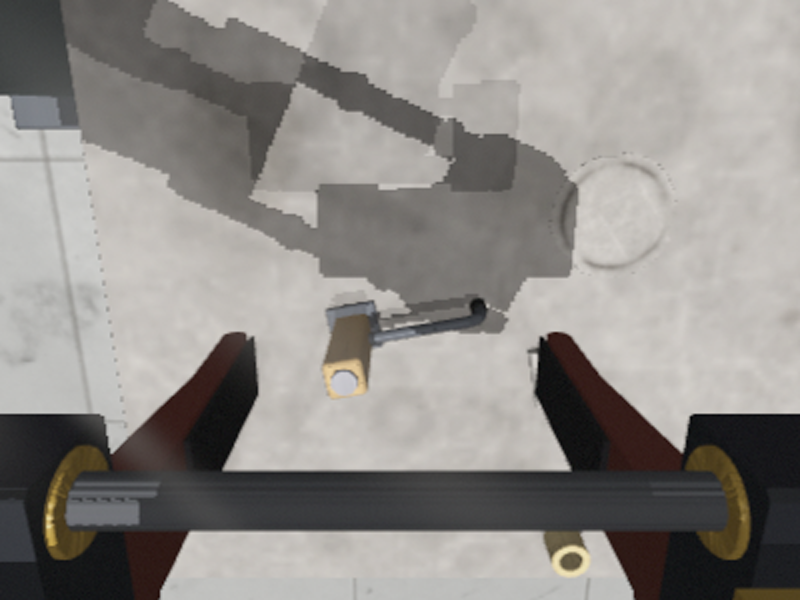

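jog_arm --targets '[{"delta_pos": [-15,40,20],"turn": [0,0,-5],"claw": 1},{"delta_pos": [-29.4,75.4,60],"turn": [0,0,-10.8],"claw": 1},{"delta_pos": [-29.4,75.4,110],"turn": [0,0,-10.8],"claw": 1},{"delta_pos": [-29.4,75.4,110],"turn": [0,0,-10.8],"claw": 1},{"delta_pos": [-29.4,75.4,110],"turn": [0,0,-10.8],"claw": 1}]'

```text
t: 1.62
eef_pos: [0.5018, -0.2896, 0.1288]
tcp_rot: [0.001, 0.995, 0.095, 0.001]
wrist_force: [0.2, -0.5, 0.5]
width: 0.0879
```

Run:
```python
from h import *
s=r.read_state(); print(s['t'],s['eef_pos'],s['tcp_rot'],s['wrist_force'])
p,D=snap('wrist','w3')
P=cloud(ext('wrist',s),D)
box=(P[...,0]>.46)&(P[...,0]<.54)&(P[...,1]>-.32)&(P[...,1]<-.26)&(P[...,2]>.08)&(P[...,2]<.092)
q=(P[box][:,:2]*1000).astype(np.float32);print(len(q),cv2.minAreaRect(q))
```

```text
1.625 [ 0.50180926 -0.28959532  0.12881602] [6.03333640e-04 9.95474396e-01 9.50237563e-02 9.21106455e-04] [ 0.17154681 -0.51366522  0.54495384]
1004 ((500.6965637207031, -290.0516357421875), (23.941680908203125, 23.455341339111328), 11.217412948608398)
```

View pics/w3.png

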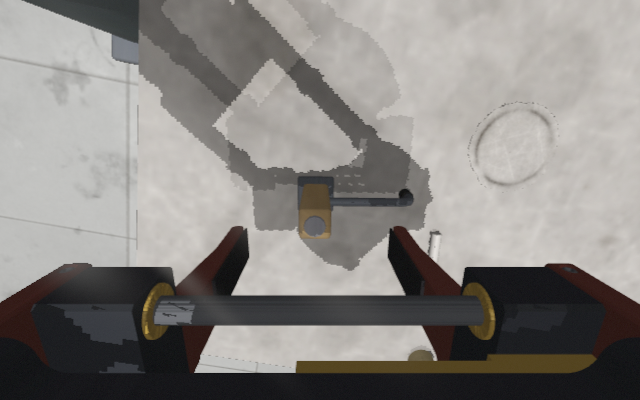

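The handle top is at (314,222), square to the jaws and centred to about 1 mm. The rod runs right along row 201. I'll go down and grip.

jog_arm --targets '[{"delta_pos": [-0.5,0,40],"turn": [0,0,0],"claw": 1},{"delta_pos": [-0.5,0,65],"turn": [0,0,0],"claw": 1},{"delta_pos": [-0.5,0,76],"turn": [0,0,0],"claw": 1},{"delta_pos": [-0.5,0,76],"turn": [0,0,0],"claw": 1},{"delta_pos": [-0.5,0,76],"turn": [0,0,0],"claw": 0.5},{"delta_pos": [-0.5,0,76],"turn": [0,0,0],"claw": 0},{"delta_pos": [-0.5,0,76],"turn": [0,0,0],"claw": 0},{"delta_pos": [-0.5,0,76],"turn": [0,0,0],"claw": 0}]'

```text
t: 2.68
eef_pos: [0.5002, -0.2906, 0.0509]
tcp_rot: [0.0, 0.996, 0.094, 0.0]
wrist_force: [0.2, 0.5, 0.7]
width: 0.0513
```

jog_arm --targets '[{"delta_pos": [0,0,0],"turn": [0,0,0],"claw": 0},{"delta_pos": [0,0,0],"turn": [0,0,0],"claw": 0},{"delta_pos": [0,0,0],"turn": [0,0,0],"claw": 0}]'

```text
t: 3.05
eef_pos: [0.5, -0.2905, 0.0505]
tcp_rot: [-0.0, 0.996, 0.094, -0.0]
wrist_force: [-1.6, 0.4, 0.7]
width: 0.0242
```

```bash
cat >> h.py <<'E'
from scipy.spatial.transform import Rotation as Ro
O=np.array([620.2,40.1]); YAW=np.radians(-4.0)
XS=np.array([np.cos(YAW),np.sin(YAW)]); YS=np.array([-XS[1],XS[0]])
def st2w(x,y): return O+x*XS+y*YS
def w2st(p): d=np.array(p)[:2]-O; return np.array([d@XS,d@YS])
def Rt(s): q=s['tcp_rot']; return Ro.from_quat([q[1],q[2],q[3],q[0]]).as_matrix()
def tipst(s,off=90.):
    R=Rt(s); p=np.array(s['eef_pos'])*1000+R[:,0]*off+R[:,2]*50.5; return np.append(w2st(p),p[2])
def delta(s,x,y,z): # target tip in stand coords(mm), yaw = stand
    h=st2w(x-90,y); tgt=np.array([*h,z+50.5]); R=Rt(s)
    return (R.T@(tgt-np.array(s['eef_pos'])*1000)).round(1), np.degrees(np.arctan2(R[1,0],R[0,0])).round(2)
E
python3 - <<'E'
from h import *
s=r.read_state(); print(tipst(s)); print(delta(s,-30,0.5,100), delta(s,-30,.5,24))
E
```

```text
[-9.84365345e+00 -3.15176603e+02  1.13723921e-02]
(array([  64.1, -333.4,  -99.9]), np.float64(10.8)) (array([  64.1, -333.4,  -23.9]), np.float64(10.8))
```

jog_arm --targets '[{"delta_pos": [0,0,-20],"turn": [0,0,0],"claw": 0},{"delta_pos": [0,0,-55],"turn": [0,0,0],"claw": 0},{"delta_pos": [0,-20,-90],"turn": [0,0,0],"claw": 0},{"delta_pos": [10,-60,-100],"turn": [0,0,3],"claw": 0},{"delta_pos": [20,-110,-100],"turn": [0,0,6],"claw": 0},{"delta_pos": [32,-165,-100],"turn": [0,0,9],"claw": 0},{"delta_pos": [42,-220,-100],"turn": [0,0,12],"claw": 0},{"delta_pos": [54,-275,-100],"turn": [0,0,14.8],"claw": 0}]'

```text
t: 4.05
eef_pos: [0.5015, -0.0085, 0.1522]
tcp_rot: [-0.0, 0.999, -0.036, 0.001]
wrist_force: [0.1, 0.3, -1.7]
width: 0.0238
```

Run:
```python
from h import *
s=r.read_state(); print(s['t'],tipst(s),s['wrist_force'],s['torque'],s['width']); print(delta(s,-30,0.5,100), delta(s,-30,.5,24))
```

```text
4.05 [-24.94663412 -56.98522193 101.8414582 ] [ 0.10312254  0.31852976 -1.69275131] [ 0.06763598  0.00591531 -0.03426645] 0.02380193823976352
(array([ -5.1, -57.3,   1.7]), np.float64(-4.11)) (array([ -5.2, -57.3,  77.7]), np.float64(-4.11))
```

jog_arm --targets '[{"delta_pos": [-5,-40,0],"turn": [0,0,0],"claw": 0},{"delta_pos": [-5,-59,0],"turn": [0,0,0],"claw": 0},{"delta_pos": [-5,-59,0],"turn": [0,0,0],"claw": 0},{"delta_pos": [-5,-59,0],"turn": [0,0,0],"claw": 0}]'

```text
t: 4.55
eef_pos: [0.5009, 0.0483, 0.1512]
tcp_rot: [0.0, 0.999, -0.035, 0.0]
wrist_force: [1.2, -0.7, -1.7]
width: 0.0239
```

Run:
```python
from h import *
s=r.read_state(); print(s['t'],tipst(s),s['wrist_force'],s['torque'],s['width'],Rt(s)[:,2]); print(delta(s,-30,0.5,24))
p,D=snap('wrist','w4'); snap('side','s4')
P=cloud(ext('wrist',s),D); np.save('pics/P4.npy',P)
cv2.imwrite('pics/w4z.png',cv2.resize(cv2.imread('pics/w4.png')[100:340,200:480],None,fx=2.8,fy=2.5,interpolation=cv2.INTER_CUBIC))
cv2.imwrite('pics/s4z.png',cv2.resize(cv2.imread('pics/s4.png')[100:300,200:440],None,fx=3,fy=3,interpolation=cv2.INTER_CUBIC))
```

```text
4.55 [-29.59115358  -0.24429298 100.79870677] [ 1.19630734 -0.72787775 -1.71257925] [-0.03807845 -0.00328088  0.01635545] 0.023945958780472735 [ 5.55262023e-04 -4.90080614e-04 -9.99999726e-01]
(array([-0.4, -0.7, 76.7]), np.float64(-4.02))
```

View pics/w4z.png

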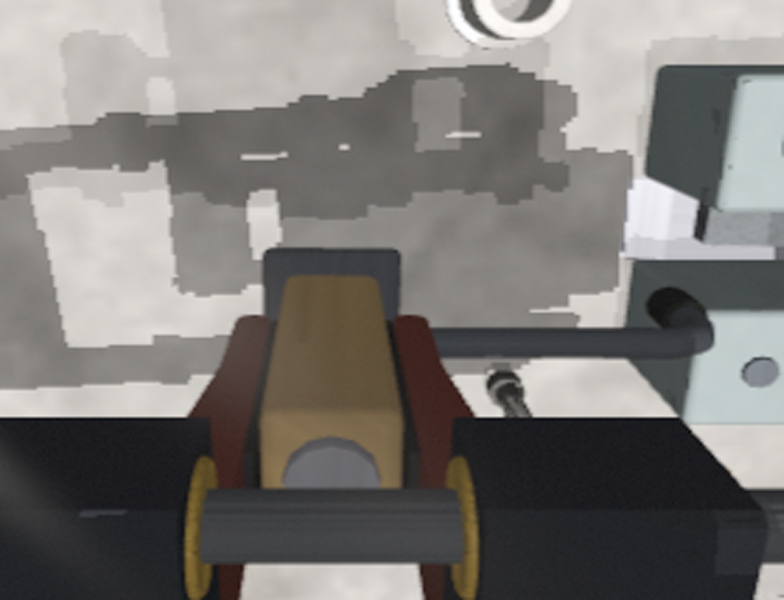

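View pics/s4z.png

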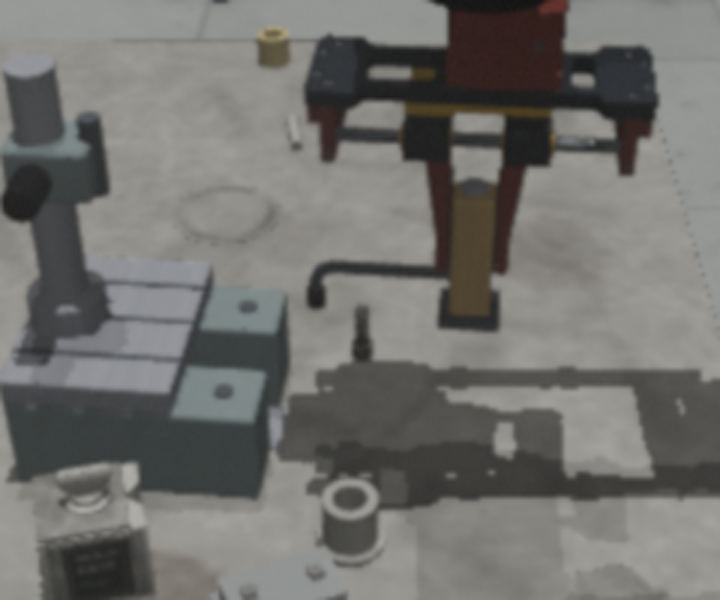

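The rod is held level. In the zoomed wrist view its tip is at (675,305), and the gap mouth is at (665,215). I'll check its lateral position.

Run:
```python
from h import *
P=np.load('pics/P4.npy')*1000
D=(P[...,:2]-O); xs=D@XS; ys=D@YS; z=P[...,2]
for a,b in [(-85,-70),(-70,-55),(-55,-42),(-42,-34),(-34,-20)]:
    M=(xs>a)&(xs<b)&(abs(ys)<25)&(z>100)&(z<140)
    if M.sum()>3: print(a,b,M.sum(),np.percentile(ys[M],[2,50,98]).round(1),z[M].max().round(1),np.percentile(z[M],95).round(1), xs[M].max().round(1))
M=(xs>-45)&(xs<-10)&(abs(ys)<25)&(z>95)&(z<140); print(xs[M].max(), np.percentile(xs[M],99))
```

```text
-85 -70 299 [-3.9  1.2  3.8] 134.3 133.6 -70.1
-70 -55 298 [-3.8  1.2  3.8] 134.6 133.7 -55.1
-55 -42 267 [-3.7  1.1  3.7] 134.7 133.7 -42.0
-42 -34 156 [-3.4  1.1  3.6] 134.4 133.5 -34.0
-34 -20 344 [-2.8  2.8  5.5] 132.1 130.6 -23.3
-23.266934244853577 -24.738450962655428
```

jog_arm --targets '[{"delta_pos": [-0.5,-1,35],"turn": [0,0,0],"claw": 0},{"delta_pos": [-0.5,-1,65],"turn": [0,0,0],"claw": 0},{"delta_pos": [-0.5,-1,77],"turn": [0,0,0],"claw": 0},{"delta_pos": [-0.5,-1,77],"turn": [0,0,0],"claw": 0},{"delta_pos": [-0.5,-1,77],"turn": [0,0,0],"claw": 0}]'

```text
t: 5.28
eef_pos: [0.5012, 0.0498, 0.0752]
tcp_rot: [-0.0, 0.999, -0.035, 0.001]
wrist_force: [0.3, 0.5, -2.1]
width: 0.0243
```

Run:
```python
from h import *
s=r.read_state(); print(s['t'],tipst(s),s['wrist_force'],s['torque'],s['width']); print(delta(s,48,0.8,24))
```

```text
5.275 [-29.30345181   1.30502798  24.917511  ] [ 0.25959667  0.51263369 -2.08965023] [-0.00453042 -0.00917298  0.0214821 ] 0.02427250539220873
(array([77.4,  0.5,  0.9]), np.float64(-4.02))
```

jog_arm --targets '[{"delta_pos": [30,0.5,1],"turn": [0,0,0],"claw": 0},{"delta_pos": [60,0.5,1],"turn": [0,0,0],"claw": 0},{"delta_pos": [77,0.5,1],"turn": [0,0,0],"claw": 0},{"delta_pos": [77,0.5,1],"turn": [0,0,0],"claw": 0},{"delta_pos": [77,0.5,1],"turn": [0,0,0],"claw": 0}]'

```text
t: 5.9
eef_pos: [0.577, 0.0442, 0.0733]
tcp_rot: [-0.0, 0.999, -0.035, 0.0]
wrist_force: [0.3, 0.3, -1.1]
width: 0.0238
```

Run:
```python
from h import *
s=r.read_state(); print(s['t'],tipst(s),s['wrist_force'],s['torque'],s['width'])
p,D=snap('wrist','w5');
cv2.imwrite('pics/w5z.png',cv2.resize(cv2.imread('pics/w5.png')[100:340,200:480],None,fx=2.8,fy=2.5,interpolation=cv2.INTER_CUBIC))
```

```text
5.9 [46.67345943  1.04657152 22.88696604] [ 0.30858828  0.31917907 -1.13647865] [ 0.03784044 -0.00286284  0.01285628] 0.023799410735370854
```

View pics/w5z.png

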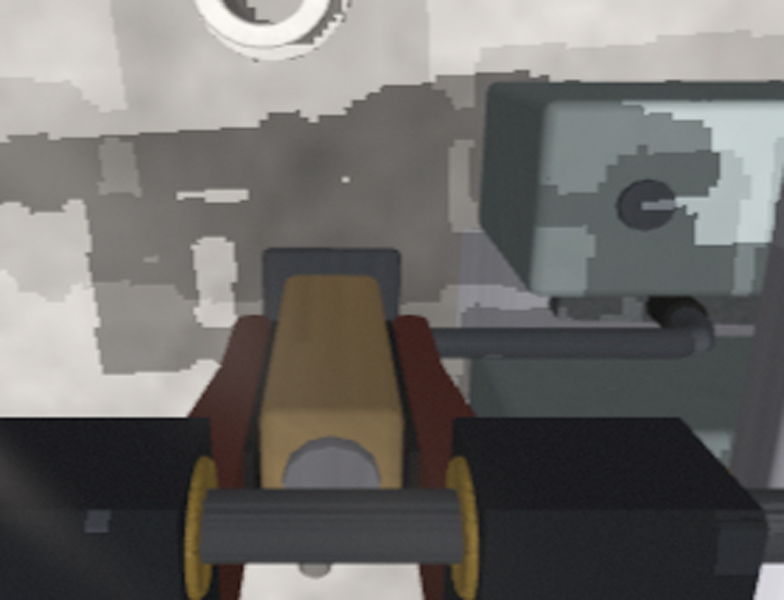

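The tip is inside the gap at (680,310), about 8 mm above the stone, whose front edge shows at (560,305). I'll lower it in small steps and watch the force.

jog_arm --targets '[{"delta_pos": [0,0,3],"turn": [0,0,0],"claw": 0},{"delta_pos": [0,0,6],"turn": [0,0,0],"claw": 0},{"delta_pos": [0,0,6.5],"turn": [0,0,0],"claw": 0},{"delta_pos": [0,0,6.5],"turn": [0,0,0],"claw": 0}]'

```text
t: 6.45
eef_pos: [0.577, 0.0441, 0.066]
tcp_rot: [-0.0, 0.999, -0.035, -0.0]
wrist_force: [-0.4, 0.4, -1.7]
width: 0.0238
```

jog_arm --targets '[{"delta_pos": [0,0,0.2],"turn": [0,0,0],"claw": 0},{"delta_pos": [0,0,0.4],"turn": [0,0,0],"claw": 0},{"delta_pos": [0,0,0.4],"turn": [0,0,0],"claw": 0}]'

```text
t: 6.82
eef_pos: [0.5771, 0.0441, 0.0657]
tcp_rot: [0.0, 0.999, -0.035, 0.0]
wrist_force: [-0.6, 0.2, -1.6]
width: 0.0242
```

jog_arm --targets '[{"delta_pos": [0,0,0.2],"turn": [0,0,0],"claw": 0},{"delta_pos": [0,0,0.3],"turn": [0,0,0],"claw": 0},{"delta_pos": [0,0,0.3],"turn": [0,0,0],"claw": 0}]'

```text
t: 7.2
eef_pos: [0.5771, 0.0441, 0.0654]
tcp_rot: [0.0, 0.999, -0.035, -0.0]
wrist_force: [0.6, -0.3, -1.7]
width: 0.0237
```

jog_arm --targets '[{"delta_pos": [0,0,0.2],"turn": [0,0,0],"claw": 0},{"delta_pos": [0,0,0.3],"turn": [0,0,0],"claw": 0},{"delta_pos": [0,0,0.3],"turn": [0,0,0],"claw": 0}]'

```text
t: 7.58
eef_pos: [0.5771, 0.0441, 0.0651]
tcp_rot: [-0.0, 0.999, -0.035, -0.0]
wrist_force: [0.0, -0.3, -1.3]
width: 0.0236
```

jog_arm --targets '[{"delta_pos": [0,0,0.1],"turn": [0,0,0],"claw": 0},{"delta_pos": [0,0,0.2],"turn": [0,0,0],"claw": 0},{"delta_pos": [0,0,0.2],"turn": [0,0,0],"claw": 0}]'

```text
t: 7.95
eef_pos: [0.5771, 0.0441, 0.0649]
tcp_rot: [0.0, 0.999, -0.035, 0.0]
wrist_force: [-0.1, -0.3, -1.7]
width: 0.0237
```

jog_arm --targets '[{"delta_pos": [0,0,0.1],"turn": [0,0,0],"claw": 0},{"delta_pos": [0,0,0.2],"turn": [0,0,0],"claw": 0},{"delta_pos": [0,0,0.2],"turn": [0,0,0],"claw": 0}]'

```text
t: 8.32
eef_pos: [0.5771, 0.0441, 0.0648]
tcp_rot: [0.0, 0.999, -0.035, 0.0]
wrist_force: [0.6, -0.4, -1.8]
width: 0.0237
```

jog_arm --targets '[{"delta_pos": [0,0,0.1],"turn": [0,0,0],"claw": 0},{"delta_pos": [0,0,0.2],"turn": [0,0,0],"claw": 0},{"delta_pos": [0,0,0.2],"turn": [0,0,0],"claw": 0}]'

```text
t: 8.7
eef_pos: [0.5771, 0.0441, 0.0647]
tcp_rot: [-0.0, 0.999, -0.035, 0.0]
wrist_force: [-0.7, -0.2, 0.1]
width: 0.0238
```

jog_arm --targets '[{"delta_pos": [0,0,0.1],"turn": [0,0,0],"claw": 0},{"delta_pos": [0,0,0.2],"turn": [0,0,0],"claw": 0},{"delta_pos": [0,0,0.2],"turn": [0,0,0],"claw": 0}]'

```text
t: 9.07
eef_pos: [0.5772, 0.0441, 0.0647]
tcp_rot: [0.0, 0.999, -0.035, 0.0]
wrist_force: [-2.5, 0.4, 1.8]
width: 0.0237
```

Run:
```python
from h import *
for i in range(3):
    s=r.read_state(); print(s['t'],s['eef_pos'],s['wrist_force'],s['torque']); r.camera('side')
```

```text
9.075 [0.57719068 0.04411595 0.06467136] [-2.49374014  0.42447475  1.79118481] [-0.07241978  0.2421839  -0.02473647]
9.125 [0.57719614 0.04412234 0.06465405] [-2.61588686 -0.37622616  1.90920674] [0.03844632 0.20636459 0.02156639]
9.175 [0.57719148 0.0441486  0.06465089] [-2.5918789   0.66410455  2.69165159] [ 0.07918959  0.24500439 -0.03132575]
```

jog_arm --targets '[{"delta_pos": [0,0,0.1],"turn": [0,0,0],"claw": 0},{"delta_pos": [0,0,0.2],"turn": [0,0,0],"claw": 0},{"delta_pos": [0,0,0.3],"turn": [0,0,0],"claw": 0},{"delta_pos": [0,0,0.3],"turn": [0,0,0],"claw": 0}]'

```text
t: 9.72
eef_pos: [0.5772, 0.0441, 0.0646]
tcp_rot: [-0.0, 0.999, -0.035, 0.0]
wrist_force: [-5.1, 0.2, 6.3]
width: 0.024
```

Run:
```python
from h import *
for i in range(3):
    s=r.read_state(); print(s['t'],s['eef_pos'],s['wrist_force'],s['torque']); r.camera('side')
```

```text
9.725 [0.5771932  0.04413504 0.06462482] [-5.06759889  0.18460962  6.34741265] [-0.04489465  0.44258901  0.01895598]
9.775 [0.57717331 0.04413277 0.06458419] [-5.3401124   0.16790237  5.40720231] [-0.00759167  0.41085043 -0.08322122]
9.825 [0.57720025 0.04413919 0.06462454] [-4.25842946  0.47464769  5.97915654] [ 0.01817781  0.36344915 -0.00869721]
```

Pressing at about 7.6 N. I'll start the drag with short pulls.

jog_arm --targets '[{"delta_pos": [-1,0,0],"turn": [0,0,0],"claw": 0},{"delta_pos": [-2,0,0],"turn": [0,0,0],"claw": 0},{"delta_pos": [-3,0,0],"turn": [0,0,0],"claw": 0}]'

```text
t: 10.25
eef_pos: [0.5749, 0.0443, 0.0644]
tcp_rot: [-0.0, 0.999, -0.035, 0.001]
wrist_force: [2.6, 0.2, 2.1]
width: 0.0241
```

```bash
cat > f.py <<'E'
from h import *
import sys
F=[]
for i in range(2):
    s=r.read_state(); F.append(s['wrist_force']); 
    if i==0: snap('wrist',sys.argv[1])
print(s['t'],tipst(s).round(2),np.round(F,1).tolist(),s['torque'].round(2))
cv2.imwrite('pics/'+sys.argv[1]+'z.png',cv2.resize(cv2.imread('pics/'+sys.argv[1]+'.png')[100:340,200:480],None,fx=2.8,fy=2.5,interpolation=cv2.INTER_CUBIC))
E
python3 f.py w6
```

```text
10.3 [44.49  0.99 14.17] [[2.6, 0.2, 2.1], [2.7, -0.7, 3.2]] [-0.05 -0.99 -0.05]
```

View pics/w6z.png

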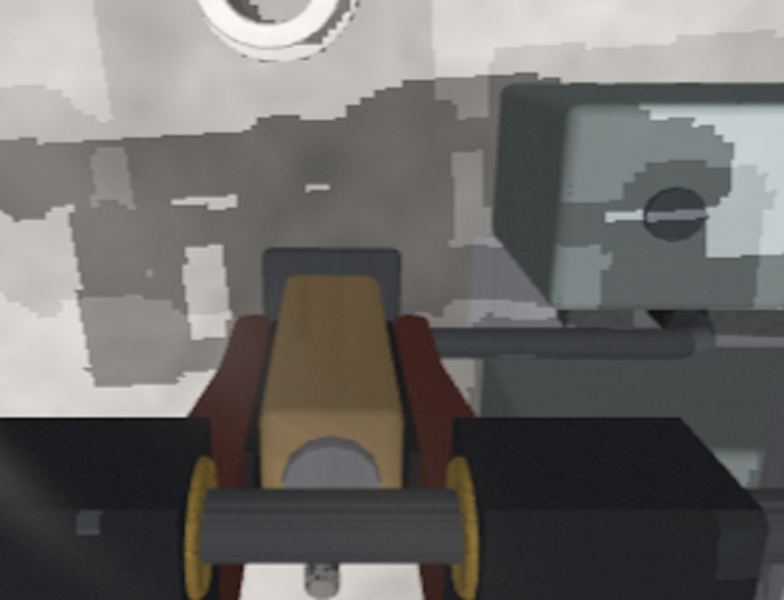

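jog_arm --targets '[{"delta_pos": [-1,0,0.1],"turn": [0,0,0],"claw": 0},{"delta_pos": [-2.5,0,0.2],"turn": [0,0,0],"claw": 0},{"delta_pos": [-4,0,0.2],"turn": [0,0,0],"claw": 0},{"delta_pos": [-5,0,0.2],"turn": [0,0,0],"claw": 0}]'

```text
t: 10.8
eef_pos: [0.5696, 0.0447, 0.0644]
tcp_rot: [-0.0, 0.999, -0.035, 0.001]
wrist_force: [4.3, -0.1, 5.6]
width: 0.0243
```

```bash
python3 f.py w7
```

```text
10.85 [39.17  1.07 14.06] [[4.3, -0.1, 5.6], [3.9, -0.6, 5.9]] [-0.1  -1.46  0.01]
```

View pics/w7z.png

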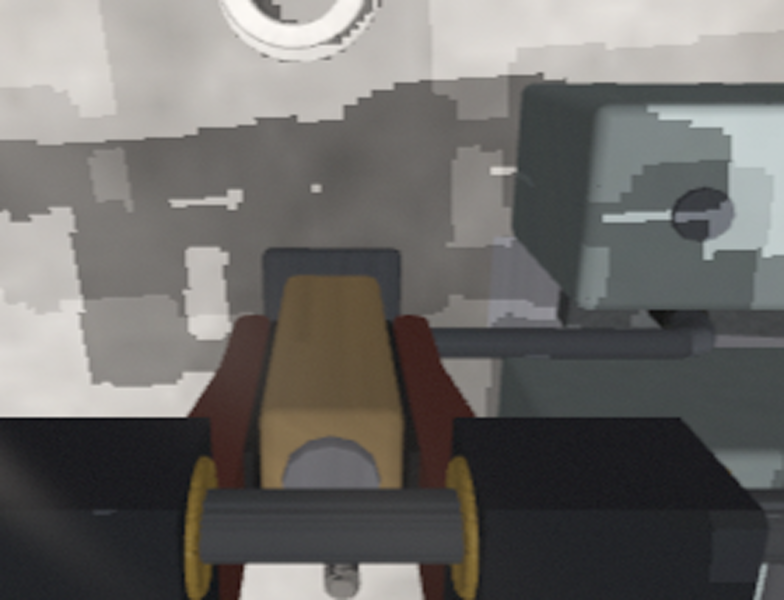

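The stone follows: its front edge stays at about (562,318) relative to the rod, and pull/press is about 0.56, which matches stone sliding on steel.

jog_arm --targets '[{"delta_pos": [-2,0,0],"turn": [0,0,0],"claw": 0},{"delta_pos": [-4,0,0],"turn": [0,0,0],"claw": 0},{"delta_pos": [-6,0,0],"turn": [0,0,0],"claw": 0},{"delta_pos": [-8,0,0],"turn": [0,0,0],"claw": 0}]'

```text
t: 11.35
eef_pos: [0.5616, 0.0452, 0.0644]
tcp_rot: [-0.0, 0.999, -0.035, 0.001]
wrist_force: [3.6, -0.2, 5.7]
width: 0.0241
```

jog_arm --targets '[{"delta_pos": [-2,0,0],"turn": [0,0,0],"claw": 0},{"delta_pos": [-4,0,0],"turn": [0,0,0],"claw": 0},{"delta_pos": [-6,0,0],"turn": [0,0,0],"claw": 0}]'

```text
t: 11.72
eef_pos: [0.5556, 0.0456, 0.0644]
tcp_rot: [-0.0, 0.999, -0.035, 0.001]
wrist_force: [4.8, 0.5, 5.7]
width: 0.0242
```

```bash
python3 f.py w8
```

```text
11.775 [25.07  1.04 14.05] [[4.8, 0.5, 5.7], [3.5, -0.3, 5.7]] [-0.13 -1.38 -0.07]
```

View pics/w8z.png

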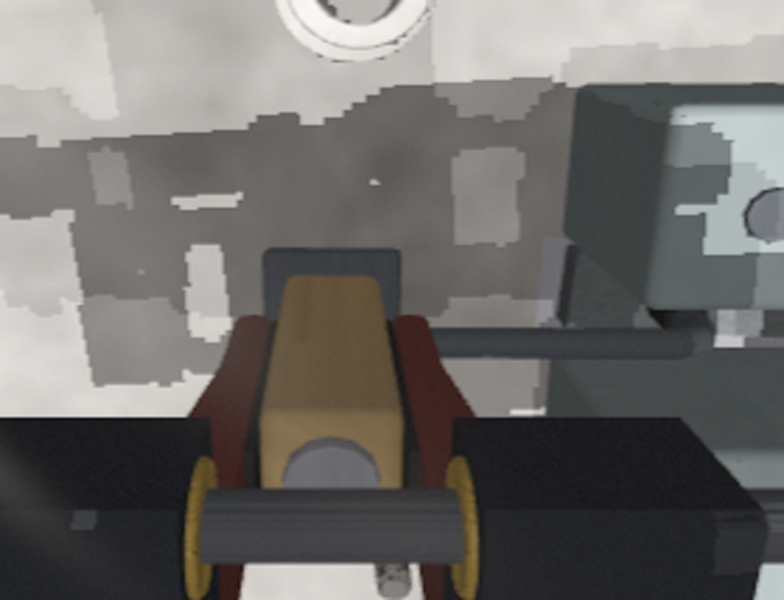

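jog_arm --targets '[{"delta_pos": [-2,0,0],"turn": [0,0,0],"claw": 0},{"delta_pos": [-4,0,0],"turn": [0,0,0],"claw": 0},{"delta_pos": [-6,0,0],"turn": [0,0,0],"claw": 0},{"delta_pos": [-8,0,0],"turn": [0,0,0],"claw": 0},{"delta_pos": [-9,0,0],"turn": [0,0,0],"claw": 0}]'

```text
t: 12.4
eef_pos: [0.5466, 0.0463, 0.0644]
tcp_rot: [-0.0, 0.999, -0.035, 0.001]
wrist_force: [4.1, -1.0, 5.3]
width: 0.0239
```

jog_arm --targets '[{"delta_pos": [-1,0,0],"turn": [0,0,0],"claw": 0},{"delta_pos": [-2,0,0],"turn": [0,0,0],"claw": 0}]'

```text
t: 12.65
eef_pos: [0.5446, 0.0464, 0.0644]
tcp_rot: [-0.0, 0.999, -0.035, 0.001]
wrist_force: [3.8, 0.4, 4.4]
width: 0.0241
```

jog_arm --targets '[{"delta_pos": [-1,0,0],"turn": [0,0,0],"claw": 0},{"delta_pos": [-2,0,0],"turn": [0,0,0],"claw": 0}]'

```text
t: 12.9
eef_pos: [0.5426, 0.0465, 0.0644]
tcp_rot: [-0.0, 0.999, -0.035, 0.001]
wrist_force: [4.2, -0.9, 5.0]
width: 0.0238
```

jog_arm --targets '[{"delta_pos": [-1,0,0],"turn": [0,0,0],"claw": 0},{"delta_pos": [-2,0,0],"turn": [0,0,0],"claw": 0}]'

```text
t: 13.15
eef_pos: [0.5407, 0.0467, 0.0645]
tcp_rot: [0.0, 0.999, -0.035, 0.001]
wrist_force: [3.7, -0.9, 5.8]
width: 0.0238
```

jog_arm --targets '[{"delta_pos": [-1,0,0],"turn": [0,0,0],"claw": 0},{"delta_pos": [-2,0,0],"turn": [0,0,0],"claw": 0}]'

```text
t: 13.4
eef_pos: [0.5385, 0.0468, 0.0644]
tcp_rot: [-0.0, 0.999, -0.035, 0.001]
wrist_force: [2.7, -0.1, 5.7]
width: 0.024
```

jog_arm --targets '[{"delta_pos": [-1,0,0],"turn": [0,0,0],"claw": 0},{"delta_pos": [-2,0,0],"turn": [0,0,0],"claw": 0}]'

```text
t: 13.65
eef_pos: [0.5363, 0.047, 0.0642]
tcp_rot: [-0.0, 0.999, -0.035, 0.0]
wrist_force: [3.1, -0.5, 4.7]
width: 0.0236
```

```bash
python3 f.py w9
```

```text
13.7 [ 5.79  1.01 13.77] [[3.1, -0.5, 4.7], [3.6, 0.2, 5.5]] [-0.08 -1.3  -0.01]
```

View pics/w9z.png

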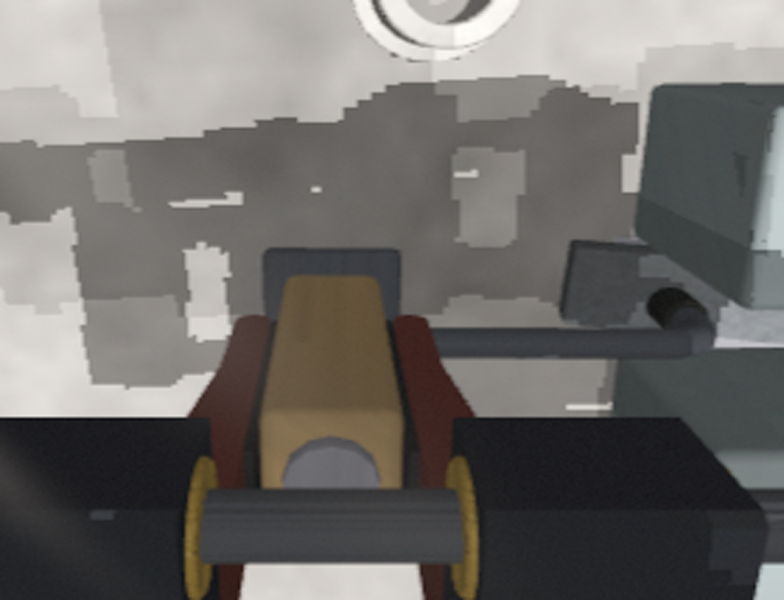

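The stone's front edge is now at (565,280), ahead of the mouth, still at the same distance from the tip. Press is about 7 N.

jog_arm --targets '[{"delta_pos": [-1,0,0],"turn": [0,0,0],"claw": 0},{"delta_pos": [-2,0,0.1],"turn": [0,0,0],"claw": 0}]'

```text
t: 13.95
eef_pos: [0.5343, 0.0471, 0.064]
tcp_rot: [-0.0, 0.999, -0.035, 0.0]
wrist_force: [3.1, -0.3, 4.0]
width: 0.0238
```

jog_arm --targets '[{"delta_pos": [-1,0,0],"turn": [0,0,0],"claw": 0},{"delta_pos": [-2,0,0.1],"turn": [0,0,0],"claw": 0}]'

```text
t: 14.2
eef_pos: [0.5323, 0.0473, 0.0638]
tcp_rot: [-0.0, 0.999, -0.035, 0.0]
wrist_force: [3.3, -0.6, 5.0]
width: 0.0239
```

jog_arm --targets '[{"delta_pos": [-1,0,0.1],"turn": [0,0,0],"claw": 0},{"delta_pos": [-2,0,0.15],"turn": [0,0,0],"claw": 0}]'

```text
t: 14.45
eef_pos: [0.5303, 0.0474, 0.0636]
tcp_rot: [-0.0, 0.999, -0.035, 0.0]
wrist_force: [3.4, -0.2, 3.9]
width: 0.0241
```

jog_arm --targets '[{"delta_pos": [-1,0,0.1],"turn": [0,0,0],"claw": 0},{"delta_pos": [-2,0,0.15],"turn": [0,0,0],"claw": 0}]'

```text
t: 14.7
eef_pos: [0.5283, 0.0475, 0.0634]
tcp_rot: [0.0, 0.999, -0.035, 0.0]
wrist_force: [3.7, -0.1, 5.3]
width: 0.0239
```

jog_arm --targets '[{"delta_pos": [-1,0,0.1],"turn": [0,0,0],"claw": 0},{"delta_pos": [-2,0,0.15],"turn": [0,0,0],"claw": 0}]'

```text
t: 14.95
eef_pos: [0.5263, 0.0477, 0.0633]
tcp_rot: [0.0, 0.999, -0.035, 0.0]
wrist_force: [4.0, -0.4, 5.7]
width: 0.0237
```

jog_arm --targets '[{"delta_pos": [-1.5,0,0.1],"turn": [0,0,0],"claw": 0},{"delta_pos": [-3,0,0.2],"turn": [0,0,0],"claw": 0}]'

```text
t: 15.2
eef_pos: [0.5232, 0.0479, 0.063]
tcp_rot: [-0.0, 0.999, -0.035, 0.0]
wrist_force: [3.9, 0.7, 5.1]
width: 0.0237
```

jog_arm --targets '[{"delta_pos": [-1.5,0,0.1],"turn": [0,0,0],"claw": 0},{"delta_pos": [-3,0,0.2],"turn": [0,0,0],"claw": 0}]'

```text
t: 15.45
eef_pos: [0.5203, 0.0481, 0.0628]
tcp_rot: [-0.0, 0.999, -0.035, 0.0]
wrist_force: [3.3, -0.7, 5.2]
width: 0.0237
```

jog_arm --targets '[{"delta_pos": [-1.5,0,0.1],"turn": [0,0,0],"claw": 0},{"delta_pos": [-3,0,0.15],"turn": [0,0,0],"claw": 0}]'

```text
t: 15.7
eef_pos: [0.5173, 0.0483, 0.0627]
tcp_rot: [0.0, 0.999, -0.035, 0.0]
wrist_force: [5.1, -0.6, 6.0]
width: 0.024
```

jog_arm --targets '[{"delta_pos": [-1.5,0,0],"turn": [0,0,0],"claw": 0},{"delta_pos": [-3,0,0.1],"turn": [0,0,0],"claw": 0}]'

```text
t: 15.95
eef_pos: [0.5142, 0.0485, 0.0626]
tcp_rot: [0.0, 0.999, -0.035, 0.0]
wrist_force: [4.2, -0.6, 4.4]
width: 0.024
```

```bash
python3 f.py w10
```

```text
16.0 [-16.44   1.    12.06] [[4.2, -0.6, 4.4], [3.5, 0.3, 5.2]] [-0.16 -1.39 -0.02]
```

View pics/w10z.png

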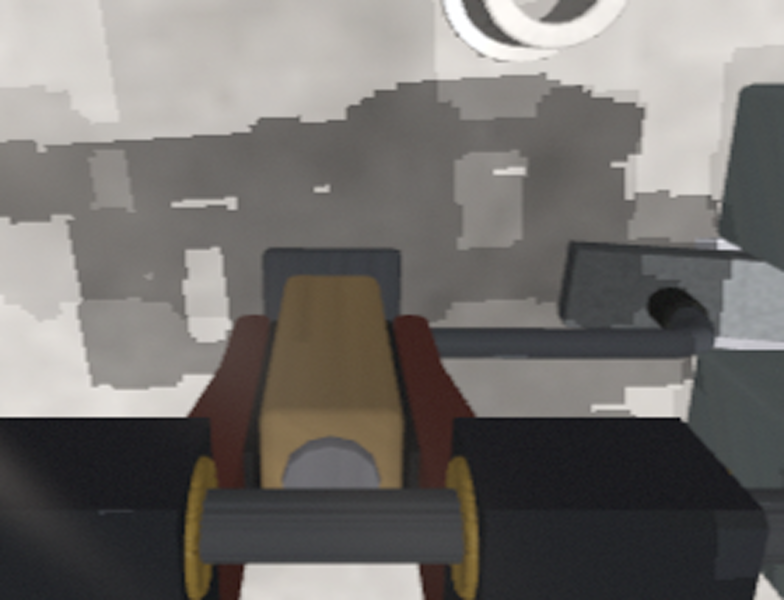

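The stone is half out, with its left end at (565,285), and it follows rigidly. I'll continue.

jog_arm --targets '[{"delta_pos": [-2,0,0.1],"turn": [0,0,0],"claw": 0},{"delta_pos": [-4,0,0.2],"turn": [0,0,0],"claw": 0}]'

```text
t: 16.25
eef_pos: [0.5103, 0.0488, 0.0624]
tcp_rot: [0.0, 0.999, -0.035, 0.0]
wrist_force: [4.1, -0.6, 5.9]
width: 0.0238
```

jog_arm --targets '[{"delta_pos": [-2,0,0.1],"turn": [0,0,0],"claw": 0},{"delta_pos": [-4,0,0.2],"turn": [0,0,0],"claw": 0}]'

```text
t: 16.5
eef_pos: [0.5063, 0.049, 0.0623]
tcp_rot: [0.0, 0.999, -0.035, 0.0]
wrist_force: [5.4, -0.0, 5.1]
width: 0.024
```

jog_arm --targets '[{"delta_pos": [-2,0,0.1],"turn": [0,0,0],"claw": 0},{"delta_pos": [-4,0,0.15],"turn": [0,0,0],"claw": 0}]'

```text
t: 16.75
eef_pos: [0.5024, 0.0493, 0.0621]
tcp_rot: [0.0, 0.999, -0.035, 0.0]
wrist_force: [3.5, 0.3, 5.1]
width: 0.024
```

jog_arm --targets '[{"delta_pos": [-2,0,0.1],"turn": [0,0,0],"claw": 0},{"delta_pos": [-4,0,0.15],"turn": [0,0,0],"claw": 0}]'

```text
t: 17.0
eef_pos: [0.4984, 0.0496, 0.062]
tcp_rot: [-0.0, 0.999, -0.035, 0.0]
wrist_force: [4.6, 0.2, 5.8]
width: 0.024
```

jog_arm --targets '[{"delta_pos": [-1.5,0,0.05],"turn": [0,0,0],"claw": 0},{"delta_pos": [-3,0,0.1],"turn": [0,0,0],"claw": 0}]'

```text
t: 17.25
eef_pos: [0.4954, 0.0498, 0.0619]
tcp_rot: [0.0, 0.999, -0.035, 0.0]
wrist_force: [4.3, -1.0, 4.6]
width: 0.024
```

jog_arm --targets '[{"delta_pos": [-1,0,0.1],"turn": [0,0,0],"claw": 0},{"delta_pos": [-2,0,0.15],"turn": [0,0,0],"claw": 0}]'

```text
t: 17.5
eef_pos: [0.4935, 0.05, 0.0618]
tcp_rot: [0.0, 0.999, -0.035, 0.0]
wrist_force: [4.5, -0.1, 5.1]
width: 0.024
```

jog_arm --targets '[{"delta_pos": [-1,0,0.1],"turn": [0,0,0],"claw": 0},{"delta_pos": [-2,0,0.15],"turn": [0,0,0],"claw": 0}]'

```text
t: 17.75
eef_pos: [0.4916, 0.0501, 0.0618]
tcp_rot: [-0.0, 0.999, -0.035, 0.001]
wrist_force: [4.1, -1.2, 6.4]
width: 0.0239
```

jog_arm --targets '[{"delta_pos": [-1,0,0.1],"turn": [0,0,0],"claw": 0},{"delta_pos": [-2,0,0.15],"turn": [0,0,0],"claw": 0}]'

```text
t: 18.0
eef_pos: [0.4895, 0.0503, 0.0616]
tcp_rot: [-0.0, 0.999, -0.035, 0.0]
wrist_force: [4.0, -0.1, 5.2]
width: 0.0238
```

jog_arm --targets '[{"delta_pos": [-1,0,0.1],"turn": [0,0,0],"claw": 0},{"delta_pos": [-2,0,0.15],"turn": [0,0,0],"claw": 0}]'

```text
t: 18.25
eef_pos: [0.4874, 0.0504, 0.0614]
tcp_rot: [-0.0, 0.999, -0.035, 0.0]
wrist_force: [4.3, -0.3, 6.3]
width: 0.0237
```

jog_arm --targets '[{"delta_pos": [-1,0,0.1],"turn": [0,0,0],"claw": 0},{"delta_pos": [-2,0,0.2],"turn": [0,0,0],"claw": 0}]'

```text
t: 18.5
eef_pos: [0.4855, 0.0506, 0.0612]
tcp_rot: [-0.0, 0.999, -0.035, 0.0]
wrist_force: [4.2, 0.3, 5.2]
width: 0.0238
```

jog_arm --targets '[{"delta_pos": [-1,0,0.1],"turn": [0,0,0],"claw": 0},{"delta_pos": [-2,0,0.2],"turn": [0,0,0],"claw": 0}]'

```text
t: 18.75
eef_pos: [0.4835, 0.0507, 0.061]
tcp_rot: [-0.0, 0.999, -0.035, 0.0]
wrist_force: [3.6, 0.4, 5.1]
width: 0.0238
```

```bash
python3 f.py w11
```

```text
18.8 [-47.18   1.06  10.6 ] [[3.6, 0.4, 5.1], [3.8, -0.1, 6.0]] [-0.1  -1.46 -0.02]
```

View pics/w11z.png

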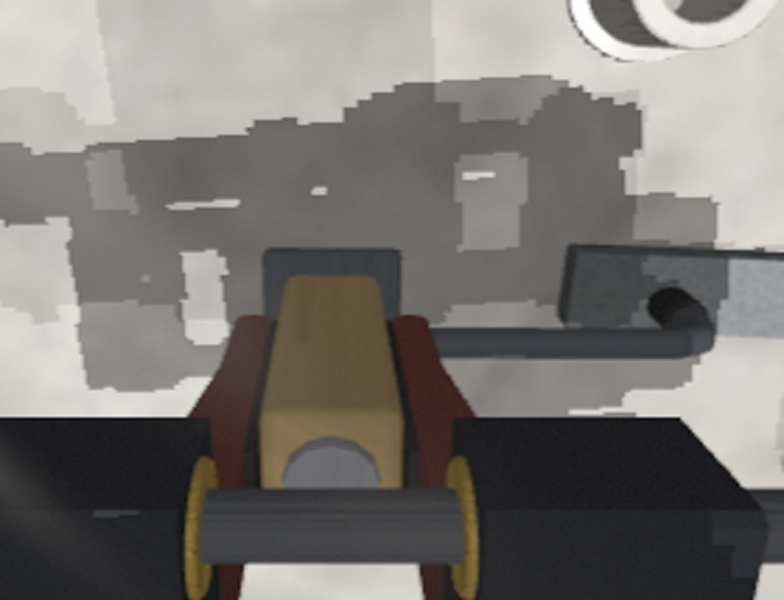

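jog_arm --targets '[{"delta_pos": [-1,0,0.1],"turn": [0,0,0],"claw": 0},{"delta_pos": [-2,0,0.15],"turn": [0,0,0],"claw": 0}]'

```text
t: 19.05
eef_pos: [0.4815, 0.0508, 0.0608]
tcp_rot: [-0.0, 0.999, -0.035, 0.0]
wrist_force: [4.0, -0.5, 6.0]
width: 0.0239
```

jog_arm --targets '[{"delta_pos": [-1,0,0.1],"turn": [0,0,0],"claw": 0},{"delta_pos": [-2,0,0.15],"turn": [0,0,0],"claw": 0}]'

```text
t: 19.3
eef_pos: [0.4795, 0.051, 0.0607]
tcp_rot: [-0.0, 0.999, -0.035, 0.0]
wrist_force: [4.1, 0.6, 5.4]
width: 0.024
```

jog_arm --targets '[{"delta_pos": [-1,0,0.05],"turn": [0,0,0],"claw": 0},{"delta_pos": [-2,0,0.1],"turn": [0,0,0],"claw": 0}]'

```text
t: 19.55
eef_pos: [0.4774, 0.0511, 0.0605]
tcp_rot: [-0.0, 0.999, -0.035, 0.0]
wrist_force: [3.4, -0.2, 5.8]
width: 0.0237
```

jog_arm --targets '[{"delta_pos": [-1.5,0,0],"turn": [0,0,0],"claw": 0},{"delta_pos": [-3,0,0],"turn": [0,0,0],"claw": 0}]'

```text
t: 19.8
eef_pos: [0.4745, 0.0513, 0.0605]
tcp_rot: [-0.0, 0.999, -0.035, 0.0]
wrist_force: [5.2, -0.2, 4.6]
width: 0.0238
```

Now on the flat bench, pulling well clear of the plate.

jog_arm --targets '[{"delta_pos": [-2,0,0],"turn": [0,0,0],"claw": 0},{"delta_pos": [-4,0,0],"turn": [0,0,0],"claw": 0},{"delta_pos": [-6,0,0],"turn": [0,0,0],"claw": 0}]'

```text
t: 20.18
eef_pos: [0.4685, 0.0517, 0.0605]
tcp_rot: [0.0, 0.999, -0.035, 0.0]
wrist_force: [5.3, -0.4, 5.3]
width: 0.024
```

jog_arm --targets '[{"delta_pos": [-2,0,0],"turn": [0,0,0],"claw": 0},{"delta_pos": [-4,0,0],"turn": [0,0,0],"claw": 0},{"delta_pos": [-6,0,0],"turn": [0,0,0],"claw": 0},{"delta_pos": [-8,0,0],"turn": [0,0,0],"claw": 0},{"delta_pos": [-10,0,0],"turn": [0,0,0],"claw": 0}]'

```text
t: 20.8
eef_pos: [0.4585, 0.0524, 0.0605]
tcp_rot: [0.0, 0.999, -0.035, 0.0]
wrist_force: [4.6, 0.1, 4.2]
width: 0.0238
```

```bash
python3 f.py w12
python3 - <<'E'
from h import *
P=cloud(ext('wrist',r.read_state()),np.load('pics/w12.npy'))*1000
D=P[...,:2]-O; xs=D@XS; ys=D@YS; z=P[...,2]
M=(abs(ys)<18)&(xs>-110)&(xs<10)&(z>7.5)&(z<13)
k,l,st,_=cv2.connectedComponentsWithStats(M.astype(np.uint8)); i=1+st[1:,4].argmax(); m=l==i
print(m.sum(),xs[m].min(),xs[m].max(),ys[m].min(),ys[m].max(), cv2.minAreaRect(np.stack([xs[m],ys[m]],1).astype(np.float32)))
snap('side','s12')
cv2.imwrite('pics/s12z.png',cv2.resize(cv2.imread('pics/s12.png')[100:300,200:440],None,fx=3,fy=3,interpolation=cv2.INTER_CUBIC))
E
```

```text
20.85 [-72.29   1.02  10.06] [[4.6, 0.1, 4.2], [3.8, -0.9, 5.6]] [-0.13 -1.45 -0.04]
2842 -97.28059367568173 -21.174990460515154 -10.925747056968287 16.94261950380827 ((-59.0908088684082, 2.9722585678100586), (25.609893798828125, 76.12580108642578), 87.40512084960938)
```

View pics/s12z.png

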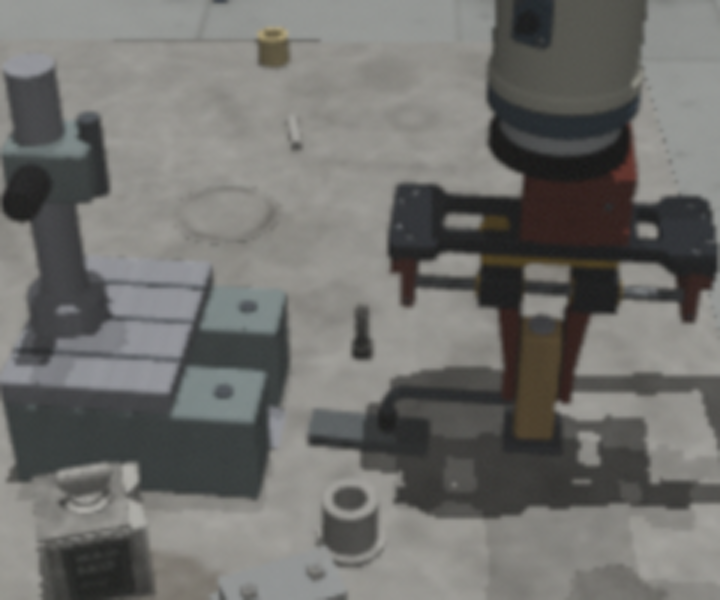

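View pics/w12.png

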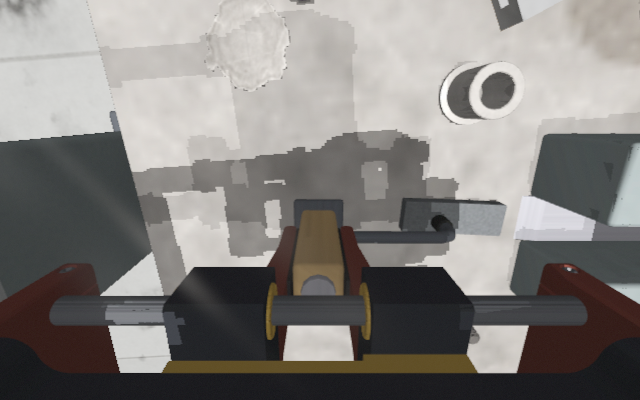

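The stone is out: it spans stand x from -97 to -21 mm and sits at (310–430, 410–445) in the zoomed side view. The screw and bush look undisturbed. I'll lift off and carry the rod back to its clear spot.

jog_arm --targets '[{"delta_pos": [0,0,-1],"turn": [0,0,0],"claw": 0},{"delta_pos": [0,0,-6],"turn": [0,0,0],"claw": 0},{"delta_pos": [0,0,-25],"turn": [0,0,0],"claw": 0},{"delta_pos": [0,0,-60],"turn": [0,0,0],"claw": 0},{"delta_pos": [0,0,-90],"turn": [0,0,0],"claw": 0},{"delta_pos": [8,40,-95],"turn": [0,0,0],"claw": 0},{"delta_pos": [16,85,-95],"turn": [0,0,-3],"claw": 0},{"delta_pos": [25,130,-95],"turn": [0,0,-6],"claw": 0}]'

```text
t: 21.9
eef_pos: [0.4737, -0.0799, 0.156]
tcp_rot: [-0.0, 1.0, 0.019, -0.001]
wrist_force: [0.1, -0.1, -2.1]
width: 0.0239
```

```bash
cat > g.py <<'E'
from h import *
s=r.read_state(); R=Rt(s); y=np.degrees(np.arctan2(R[1,0],R[0,0]))
print(s['t'],s['eef_pos'],s['wrist_force'],y, (R.T@(np.array([500,-290.5,150])-np.array(s['eef_pos'])*1000)).round(1))
E
python3 g.py
```

```text
21.9 [ 0.47368814 -0.07994709  0.15597246] [ 0.08517573 -0.12232474 -2.06299097] 2.140482244476768 [ 18.4 211.4   5.8]
```

jog_arm --targets '[{"delta_pos": [4,45,0],"turn": [0,0,-3],"claw": 0},{"delta_pos": [8,95,0],"turn": [0,0,-6],"claw": 0},{"delta_pos": [13,145,0],"turn": [0,0,-8.7],"claw": 0},{"delta_pos": [17,190,0],"turn": [0,0,-8.7],"claw": 0},{"delta_pos": [18,211,0],"turn": [0,0,-8.7],"claw": 0},{"delta_pos": [18,211,0],"turn": [0,0,-8.7],"claw": 0},{"delta_pos": [18,211,0],"turn": [0,0,-8.7],"claw": 0}]'

```text
t: 22.78
eef_pos: [0.4996, -0.2879, 0.1554]
tcp_rot: [-0.001, 0.996, 0.094, -0.0]
wrist_force: [0.2, -0.6, -2.2]
width: 0.0239
```

```bash
python3 g.py
python3 - <<'E'
from h import *
snap('side','s13'); s=r.read_state()
p,D=snap('wrist','w13'); P=cloud(ext('wrist',s),D)*1000
R=Rt(s); Q=(P-np.array(s['eef_pos'])*1000)@R
for a,b in [(30,45),(45,60),(60,78)]:
    M=(Q[...,0]>a)&(Q[...,0]<b)&(abs(Q[...,1])<12)&(Q[...,2]>0)&(Q[...,2]<40); print(a,b,M.sum(),np.percentile(Q[M][:,2],[5,20]).round(1))
cv2.imwrite('pics/s13z.png',cv2.resize(cv2.imread('pics/s13.png')[50:290,200:440],None,fx=2.5,fy=2.5,interpolation=cv2.INTER_CUBIC))
E
```

```text
22.775 [ 0.49962924 -0.28790078  0.15543544] [ 0.17666715 -0.58661709 -2.19528944] 10.755611999201994 [-0.1  2.6  5.4]
30 45 289 [17.5 18.1]
45 60 305 [17.5 18.2]
60 78 356 [17.6 18.2]
```

View pics/s13z.png

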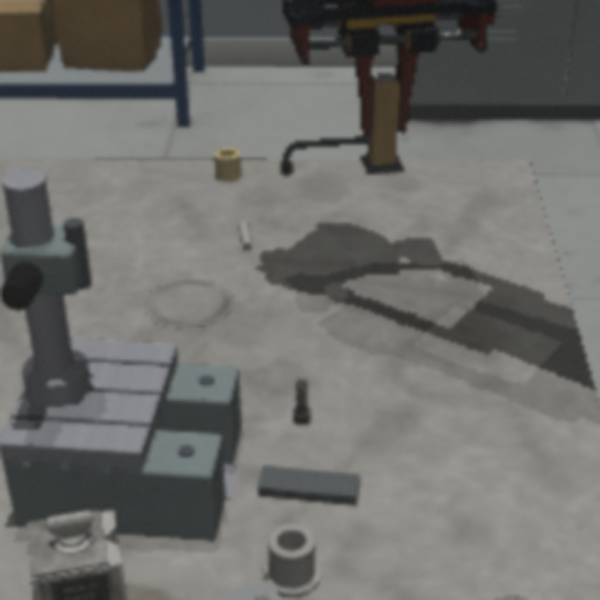

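The stone, screw and bush stand free, and the rod is still level in the grip. I'll lower it to the bench.

jog_arm --targets '[{"delta_pos": [0,2,40],"turn": [0,0,0],"claw": 0},{"delta_pos": [0,2,75],"turn": [0,0,0],"claw": 0},{"delta_pos": [0,2,95],"turn": [0,0,0],"claw": 0},{"delta_pos": [0,2,102],"turn": [0,0,0],"claw": 0},{"delta_pos": [0,2,103.5],"turn": [0,0,0],"claw": 0},{"delta_pos": [0,2,103.5],"turn": [0,0,0],"claw": 0}]'

```text
t: 23.62
eef_pos: [0.5007, -0.2916, 0.0534]
tcp_rot: [0.001, 0.996, 0.093, 0.001]
wrist_force: [0.2, -0.7, -1.7]
width: 0.0239
```

jog_arm --targets '[{"delta_pos": [0,0,0.3],"turn": [0,0,0],"claw": 0},{"delta_pos": [0,0,0.5],"turn": [0,0,0],"claw": 0},{"delta_pos": [0,0,0.5],"turn": [0,0,0],"claw": 0}]'

```text
t: 24.0
eef_pos: [0.5001, -0.2913, 0.0516]
tcp_rot: [0.0, 0.996, 0.093, 0.0]
wrist_force: [0.4, 0.3, -1.5]
width: 0.024
```

jog_arm --targets '[{"delta_pos": [0,0,0.3],"turn": [0,0,0],"claw": 0},{"delta_pos": [0,0,0.5],"turn": [0,0,0],"claw": 0},{"delta_pos": [0,0,0.5],"turn": [0,0,0],"claw": 0}]'

```text
t: 24.38
eef_pos: [0.5, -0.2912, 0.0508]
tcp_rot: [-0.0, 0.996, 0.093, -0.0]
wrist_force: [-0.5, -0.0, -1.7]
width: 0.0237
```

jog_arm --targets '[{"delta_pos": [0,0,0.2],"turn": [0,0,0],"claw": 0},{"delta_pos": [0,0,0.3],"turn": [0,0,0],"claw": 0},{"delta_pos": [0,0,0.3],"turn": [0,0,0],"claw": 0}]'

```text
t: 24.75
eef_pos: [0.5, -0.2912, 0.0506]
tcp_rot: [0.0, 0.996, 0.093, 0.0]
wrist_force: [-0.4, -0.3, -1.1]
width: 0.024
```

At the bench surface, so I'll open gently and go straight up.

jog_arm --targets '[{"delta_pos": [0,0,0.2],"turn": [0,0,0],"claw": 0},{"delta_pos": [0,0,0.2],"turn": [0,0,0],"claw": 0},{"delta_pos": [0,0,0.2],"turn": [0,0,0],"claw": 0.35},{"delta_pos": [0,0,0.2],"turn": [0,0,0],"claw": 0.7},{"delta_pos": [0,0,0.2],"turn": [0,0,0],"claw": 1},{"delta_pos": [0,0,0.2],"turn": [0,0,0],"claw": 1},{"delta_pos": [0,0,0.2],"turn": [0,0,0],"claw": 1},{"delta_pos": [0,0,0.2],"turn": [0,0,0],"claw": 1}]'

```text
t: 25.75
eef_pos: [0.5, -0.2912, 0.0503]
tcp_rot: [0.0, 0.996, 0.093, 0.0]
wrist_force: [-0.1, 0.7, 0.5]
width: 0.0771
```

jog_arm --targets '[{"delta_pos": [0,0,-10],"turn": [0,0,0],"claw": 1},{"delta_pos": [0,0,-40],"turn": [0,0,0],"claw": 1},{"delta_pos": [0,0,-80],"turn": [0,0,0],"claw": 1},{"delta_pos": [0,0,-120],"turn": [0,0,0],"claw": 1},{"delta_pos": [0,0,-150],"turn": [0,0,0],"claw": 1},{"delta_pos": [0,0,-150],"turn": [0,0,0],"claw": 1},{"delta_pos": [0,0,-150],"turn": [0,0,0],"claw": 1}]'

```text
t: 26.62
eef_pos: [0.4997, -0.2911, 0.1991]
tcp_rot: [-0.0, 0.996, 0.093, -0.001]
wrist_force: [-0.5, -0.0, -0.8]
width: 0.0879
```

Run:
```python
from h import *
s=r.read_state(); print(s['t'],s['eef_pos'],s['width'],s['wrist_force'])
p,D=snap('wrist','w14'); snap('side','s14'); snap('scene','c14'); P=cloud(ext('wrist',s),D)
B=(P[...,0]>.46)&(P[...,0]<.54)&(P[...,1]>-.33)&(P[...,1]<-.25)&(P[...,2]>.08)&(P[...,2]<.092)
print(cv2.minAreaRect((P[B][:,:2]*1000).astype(np.float32)),P[B][:,2].mean())
for n in ['s0','s14']:
    d=cloud(ext('side'),np.load('pics/side0.npy' if n=='s0' else 'pics/s14.npy'))
    for nm,x,y,h in [('screw',.566,-.032,.02),('bush',.566,.13,.02),('magnet',.70,.16,.05)]:
        M=(abs(d[...,0]-x)<.045)&(abs(d[...,1]-y)<.045)&(d[...,2]>h)&(d[...,2]<.12)
        print(n,nm,M.sum(),d[M].mean(0).round(4))
cv2.imwrite('pics/s14z.png',cv2.resize(cv2.imread('pics/s14.png')[80:300,180:440],None,fx=3,fy=2.7,interpolation=cv2.INTER_CUBIC))
```

```text
26.625 [ 0.49972084 -0.29105033  0.19908548] 0.08793572271882673 [-0.47384937 -0.00172488 -0.76640308]
((501.39239501953125, -290.7340393066406), (23.621957778930664, 23.335817337036133), 10.111040115356445) 0.08637465405991823
s0 screw 49 [ 0.5657 -0.034   0.0313]
s0 bush 296 [0.5665 0.1387 0.0307]
s0 magnet 877 [0.7062 0.1706 0.06  ]
s14 screw 47 [ 0.5657 -0.0338  0.0314]
s14 bush 299 [0.5664 0.1388 0.0306]
s14 magnet 871 [0.7062 0.1706 0.06  ]
```

View pics/s14z.png

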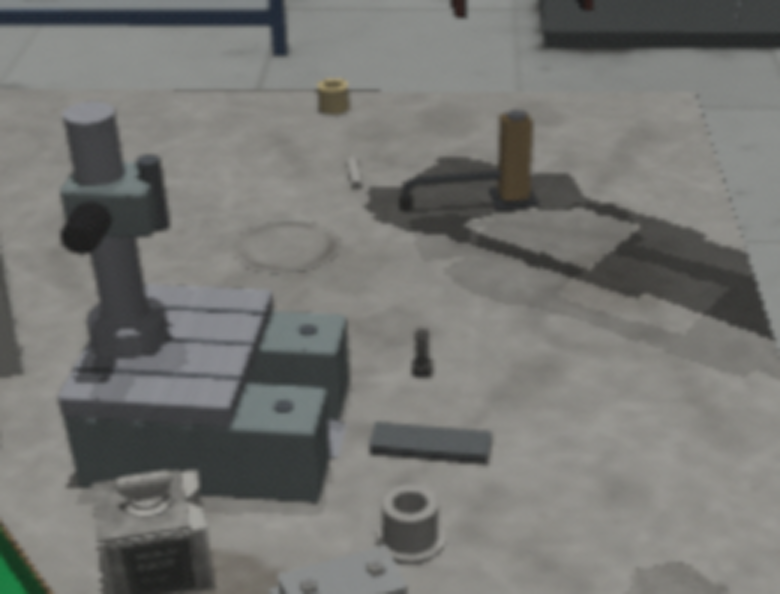

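The rod stands upright at (515,160), the stone lies flat and whole at (430,442) in front of the gap, and the bystanders haven't moved. Handing in.

```bash
python3 -c "
from cell import r
print(r.hand_in(), r.read_state()['t'])"
```

```text
the job is handed in; nothing more can be done
the job is handed in; nothing more can be done
```

I dragged the stone out of the gap with the rod's rubber tip and stood the rod upright again. I handed the job in at about 27 s of the 72 s allowed; no verdict was reported.

- **Drag:** I read the force between short moves. Pressing never read above about 8.2 N (limit 15 N), and the pull was about 0.6 times the press. I lowered the tip about 4 mm as the stone came over the bevel. Only the rod touched the stone.
- **Stone:** It lies flat on the bench and looks whole. It measured from 21 to 97 mm in front of the gap mouth when the drag ended.
- **Rod:** It stands upright within about 1 mm of where it started, well clear of the stone and the gap. The gripper is open and raised above it.
- **Bush, screw and magnet block:** The side camera puts each within 0.2 mm of its position at the start.
- **Checks:** None of the final checks failed. One early move call was refused because its rows lacked the `turn` value, and the arm did not move. The wrist force is noisy by about 0.7 N, and peaks between my readings were not seen.

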